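Index the magnifier arm to the long bone

ROBOT

A 7-joint arm with a two-finger parallel gripper is mounted at the origin on the work surface. World frame = base frame: x ahead of the robot, y to its left, z up, the work surface at z = 0. Lengths are in m, angles in rad, forces in N, time in s.
With the tool pointing down it reaches from about 0.4 to 0.9 m from the base axis. Payload 5.5 kg.
Tool frame: the origin (TCP) lies at the very end of the fingers, on their centre line; the grasp point (between the pads) lies 19 mm behind it; z points along the fingers, y is the direction in which the jaws open and shut (so a half turn about z gives the same grasp; the last joint's range is limited). The gripper opens to 92 mm and grips with 3 to 60 N. Pads are 19 mm wide; open, the fingers measure 130 mm over their backs; the gripper's body (75 mm by 190 mm) begins 47 mm behind the grasp point.
Start: joints at [1.476, 0.501, -0.427, 1.55, 0.221, 1.138, -0.21], TCP at [0.228, -0.609, 0.227] pointing down, gripper open.
Joint ranges: [-2.88, 2.88], [-0.31, 2.03], [-1.54, 1.56], [0.2, 2.42], [-1.41, 4.55], [0.19, 2.02], [-2.57, 2.57]. Speed limits (rad/s): [2.57, 2.57, 3.14, 3.14, 3.14, 3.14, 3.14].

INTERFACE

Orientations are given as a unit quaternion [x, y, z, w].
In Python, from rig import arm gives the robot as it stands. Calls block until the motion is done:
- arm.move_to(position, orientation): joint-space move of the TCP to a pose.
- arm.move_straight(position, rotation=None, feed=0.15, contact_N=None): straight line of the TCP; rotation=None keeps the orientation; feed is the mean speed in m/s. With contact_N (N) it stops when the force on the tool has changed by that much, and returns True; else False.
- arm.move_joints(angles): joint-space move.
- arm.let_go() and arm.grab(f_grip=None): open the fingers fully, or close them until they stop; f_grip is the grip in N (None keeps the last).
- arm.sleep(seconds).
- arm.inverse_kinematics(position, orientation): joint angles nearest the present ones, or None.
- arm.snapshot(name): name is "scene" or "top" or "wrist"; returns (picture, depth): 400x640x3 uint8, red, green, blue; 400x640 float32, m along the optical axis (not along the pixel's ray), 0 where there is no reading.
- arm.camera_model(name): a dict with "vertical_fov" (degrees; the focal length in pixels is half the picture's height over the tangent of half this angle, whatever the lens; pixels are square), "cx", "cy" (the principal point, pixels), "dist_coeffs" ([k1, k2, p1, p2, k3] as OpenCV has them; the pictures are not rectified), "xyz" and "rotation" of the camera in the world. Camera axes: x right, y down, z forward; pixel columns grow to the right and rows downward; lengths in m; the calibration is good to about 2 mm. A picture is of the moment at which its call begins: read the wrist's pose just before it. camera_model takes no time and is no camera call; for the wrist camera it gives the pose at the moment of the call.
A pose or a line that the arm cannot do raises arm.PlanningError and nothing moves.
- arm.finish_job(): hands the job in, once; it reports no verdict.
Readings, each from a call of its own:
- arm.read_t(): time.
- arm.read_q(): joint angles.
- arm.read_joint_velocities(): joint speeds.
- arm.read_joint_torque(): joint torques, N m.
- arm.read_tool_pos(): TCP position.
- arm.read_eef_rot(): TCP orientation.
- arm.read_ft_force(): force on the tool from outside, world axes, zero at the start.
- arm.read_ft_torque(): the same for the moment, N m.
- arm.read_finger_gap(): opening from 0.0 (shut) to 1.0 (fully open).
Only numpy, scipy, OpenCV 4.12 (cv2) and the standard library are available. Lean on these libraries where they do the work, as an engineer would, in place of code of your own. Each camera call takes 0.05 s, during which the arm holds its last target.

TASK

Bring the magnifier over the long bone: with the ring hooked over a fingertip, not pinched, raise the spring pin out of its hole, swing the arm one hole towards the tray with the long bone, and let the pin spring fully home in that hole. Do not squeeze the ring or force the arm while it is locked, and leave both specimen trays and the things standing around where they are.

Things in the scene. Friction and masses are not known exactly. Their poses are not given: they have to be found in the camera images.
- stand: fixed index stand: low grey foot, steel sector plate (radius 172 mm, top 60 mm up). Origin on the arm's upright pivot axis at table height; x along the middle of the sector (the arm at the start), y left of that, z up. Five holes on a 150 mm radius about the pivot, 22 degrees (0.384 rad) apart, at -44, -22, 0, 22, 44 degrees; the pin starts in the middle one.
- swing_arm (a joint): angle of the white magnifier arm about the pivot, rad: 0 at the start, growing to the left (anticlockwise from above); next holes at +0.384 and -0.384. Flat bar 34 mm wide, top 81 mm above the table; about 0.1 N m of hinge friction keeps it where it is left. It ends in the level lens hoop, 102 mm across, top 80 mm up.
- pull_pin (a joint): lift of the spring index pin, m: 0 home in a hole, 0.010 with its round tip just on top of the plate, 0.024 at its stop. The spring pulls down with about 5 N when home, 7.5 N at the stop; let go within 3 mm of a hole, the tip draws itself in. The pin stands upright in the arm, 150 mm from the pivot, and travels with the arm.
- ring_eye (a point): centre of the upright steel pull ring on top of the pin; moves with pin and arm; axes as the arm's (x along it, away from the pivot, z up). Opening 60 mm, bar 8 mm. Pin home: 140 mm above the table, 150 mm from the pivot. The hole runs along the arm and is open on both faces, towards the pivot and the lens: a finger tilted about 45 degrees passes through from either. Arm top 59 mm below.
- lens_centre (a point): centre of the round lens at the arm's far end, 270 mm from the pivot, 74 mm above the table
- bone_tray: loose white specimen tray with a low rim, 120 x 130 mm, 18 mm high, 0.5 kg, origin under its centre on the table; a long bone with knobbly ends (about 105 mm long, top 42 mm above the table) lies in it. It stands to one side, left or right, under where the lens comes when the arm moves one hole that way.
- dome_tray: loose white specimen tray with a low rim, 120 x 130 mm, 18 mm high, 0.5 kg, origin under its centre on the table; a round, dome-shaped piece of bone (90 mm across, top 54 mm above the table) lies in it. It stands on the side opposite to the long bone.
- jar: loose closed jar, 56 mm across, 75 mm high, origin under its centre; a bystander left of the stand
- carton: loose small cardboard carton, 80 x 55 x 50 mm high, origin under its centre; a bystander right of the stand
- vial: loose small capped vial standing upright, 32 mm across, 65 mm high, origin under its centre; a bystander left of the left-hand tray
There are look-alikes about, which are no part of the job. What is shaped like the bone_tray but orange, purple or turquoise is not meant.

How it is judged:
By the outcome, as a careful person would: the job done as asked, in the order asked, and still so for the second after the job is handed in, with the robot touching nothing.
It also fails if it takes over 51 s, if anything falls off the work surface, if the arm or the gripper's body presses on something with over 40 N, if the wrist force passes 120 N, or if a joint passes its speed limit or range.

## Working session

There is one attempt and no reset: what is moved stays moved. The work goes in short steps, each a Python script; the robot and the scene stay as the last script left them, time stands still between calls to the robot, and variables do not carry over. Pictures are saved under pics/ and viewed, and the job is handed in when it is done.

```bash
mkdir -p pics; ls; cat > h.py <<'E'
import numpy as np, cv2
from rig import arm
from scipy.spatial.transform import Rotation as R
def save(n,im): cv2.imwrite('pics/'+n,cv2.cvtColor(im,cv2.COLOR_RGB2BGR))
def K(m):
    f=200/np.tan(np.radians(m['vertical_fov'])/2)
    return np.array([[f,0,m['cx']],[0,f,m['cy']],[0,0,1.]])
def rot(m):
    r=np.array(m['rotation'],float)
    return r if r.shape==(3,3) else R.from_quat(r).as_matrix()
def rays(m,uv):
    p=cv2.undistortPoints(np.array(uv,float).reshape(-1,1,2),K(m),np.array(m['dist_coeffs'],float)).reshape(-1,2)
    return np.c_[p,np.ones(len(p))]
def plane(m,uv,z):
    d=rays(m,uv)@rot(m).T; o=np.array(m['xyz'])
    return o+d*((z-o[2])/d[:,2])[:,None]
def deproj(m,uv,dep):
    return np.array(m['xyz'])+(rays(m,uv)*np.array(dep)[:,None])@rot(m).T
def proj(m,P):
    r=rot(m); p=(np.array(P,float).reshape(-1,3)-np.array(m['xyz']))@r
    return cv2.projectPoints(p,np.zeros(3),np.zeros(3),K(m),np.array(m['dist_coeffs'],float))[0].reshape(-1,2)
E
python3 - <<'E'
from h import *
for n in ['scene','top']:
    im,d=arm.snapshot(n); save(n+'0.png',im); np.savez(n+'0.npz',im=im,d=d); print(n,arm.camera_model(n))
print(arm.camera_model('wrist'),arm.read_t(),arm.read_eef_rot())
E
```

```text
pics
scene {'vertical_fov': 56.71146991361636, 'cx': 318.3119732039875, 'cy': 202.69918354821286, 'dist_coeffs': array([0.03032902, 0.        , 0.        , 0.        , 0.        ]), 'xyz': array([1.1455719 , 0.06439064, 0.80635706]), 'rotation': array([ 0.66454044,  0.67574001, -0.22906833, -0.22201157])}
top {'vertical_fov': 45.2934340911333, 'cx': 319.11325463372924, 'cy': 194.68727103829494, 'dist_coeffs': array([0.01322671, 0.        , 0.        , 0.        , 0.        ]), 'xyz': array([0.45933614, 0.06514894, 1.26026336]), 'rotation': array([ 0.71183834, -0.69845881,  0.0609657 , -0.04152888])}
{'vertical_fov': 58.66193653069599, 'cx': 321.0702883402242, 'cy': 201.868056978335, 'dist_coeffs': array([-0.05626994,  0.        ,  0.        ,  0.        ,  0.        ]), 'xyz': array([ 0.29094046, -0.58698376,  0.38346782]), 'rotation': array([ 0.81553508, -0.56535832, -0.07118718,  0.10101922])} 0.1 [ 9.84033520e-01  1.77981044e-01 -1.28347538e-04 -8.73862452e-04]
```

View pics/scene0.png

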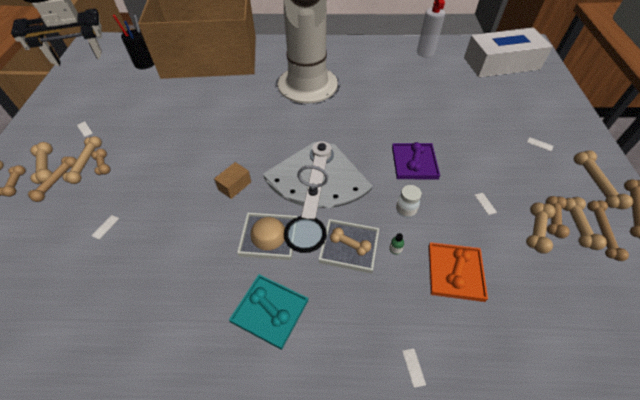

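View pics/top0.png

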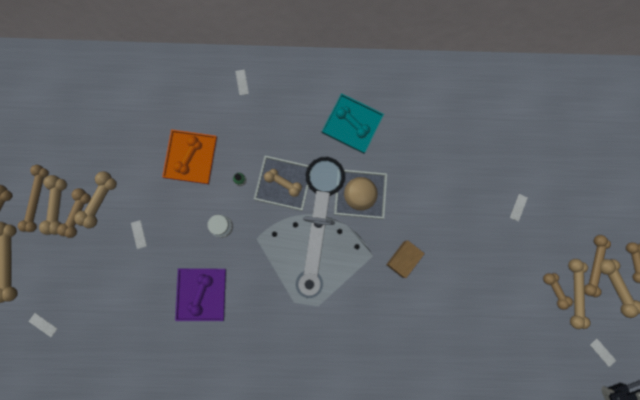

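The scene shows the long bone in the white tray at top-view pixel (283,182), scene (350,243). The dome's white tray is at top (360,193). Look-alikes are orange (190,158), purple (201,295) and turquoise (352,123). Only the tray at (283,182) is white-rimmed with a long bone, and it lies on the +y (left) side of the lens. I'll confirm this in a crop and measure.

```bash
python3 - <<'E'
from h import *
a=np.load('top0.npz'); im,d=a['im'],a['d']; m=arm.camera_model('top')
c=im[140:315,225:415]; save('crop0.png',cv2.resize(c,None,fx=3.2,fy=3.2,interpolation=cv2.INTER_CUBIC))
s=np.load('scene0.npz')['im'][120:280,200:420]; save('crop1.png',cv2.resize(s,None,fx=3.5,fy=3.5,interpolation=cv2.INTER_CUBIC))
# depth-based heights
vv,uu=np.mgrid[140:315,150:430]; uv=np.c_[uu.ravel(),vv.ravel()]
P=deproj(m,uv,d[vv,uu].ravel()); 
ok=d[vv,uu].ravel()>0
for lo,hi in [(-.01,.01),(.05,.066),(.066,.09),(.1,.19)]:
    q=ok&(P[:,2]>lo)&(P[:,2]<hi); print(lo,hi,q.sum(),P[q].mean(0) if q.any() else'', P[q].min(0),P[q].max(0))
for n,uv,z in [('pivot',(309,284),.09),('lens',(325,177),.08),('ring',(318,221),.172),('tray',(283,182),.018),('dome',(361,193),.054),('jar',(219,226),.075),('carton',(405,259),.05),('vial',(239,179),.065)]:
    print(n,plane(m,[uv],z)[0].round(3),'dep',deproj(m,[uv],[d[uv[1],uv[0]]])[0].round(3))
E
```

```text
-0.01 0.01 33480 [5.59993584e-01 1.18114708e-01 4.98893371e-04] [ 0.32914524 -0.26529411 -0.00983653] [0.80099915 0.48792876 0.00999855]
0.05 0.066 5984 [0.49106676 0.0291042  0.05901293] [ 0.36210868 -0.23334323  0.05001322] [0.68600787 0.29237707 0.06599941]
0.066 0.09 2894 [0.58498194 0.06024879 0.07865276] [ 0.38135499 -0.070184    0.06601374] [0.72973703 0.30686611 0.08999209]
0.1 0.19 185 [0.55807736 0.0351186  0.14512052] [ 0.40689371 -0.00057648  0.10021113] [0.56887272 0.07250762 0.17972801]
pivot [0.414 0.055 0.09 ] dep [0.414 0.055 0.097]
lens [0.677 0.02  0.08 ] dep [0.678 0.02  0.078]
ring [0.558 0.038 0.172] dep [0.564 0.036 0.11 ]
tray [0.673 0.128 0.018] dep [0.67  0.127 0.035]
dome [ 0.643 -0.073  0.054] dep [ 0.643 -0.073  0.054]
jar [0.55  0.279 0.075] dep [0.55  0.279 0.072]
carton [ 0.478 -0.185  0.05 ] dep [ 0.478 -0.186  0.049]
vial [0.67  0.236 0.065] dep [0.671 0.237 0.057]
```

View pics/crop0.png

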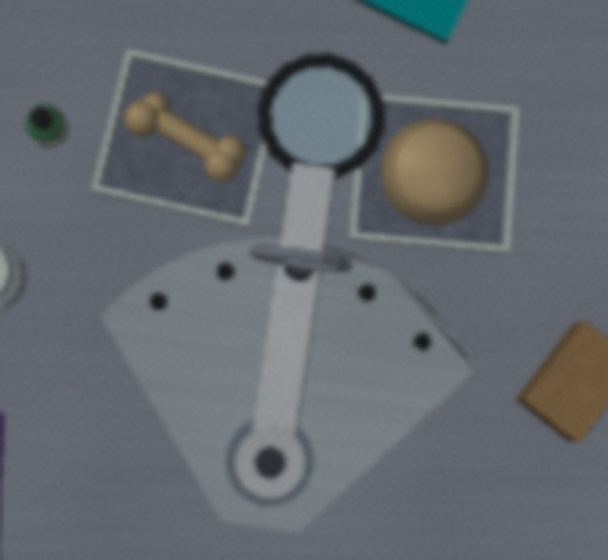

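View pics/crop1.png

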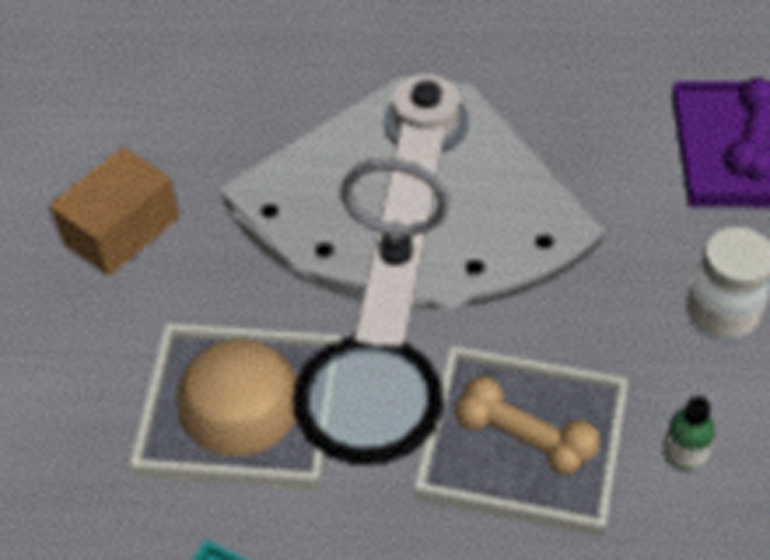

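The crops confirm it: white tray with the long bone on the left, dome on the right, so the swing is +0.384. The ring is at scene (312,177). Next I fit the pivot and yaw from the holes and triangulate the ring from both views.

```bash
python3 - <<'E'
from h import *
from scipy.optimize import least_squares
mt=arm.camera_model('top'); ms=arm.camera_model('scene')
off=np.array([225,140]); 
T=lambda p:(np.array(p,float)+.5)/3.2-.5+off
S=lambda p:(np.array(p,float)+.5)/3.5-.5+np.array([200,120])
ht=plane(mt,[T(p) for p in [(158,301),(225,271),(367,292),(422,341)]],.058)[:,:2]
hs=plane(ms,[S(p) for p in [(544,241),(475,267),(324,249),(269,210)]],.058)[:,:2]
ang=np.radians([44,22,-22,-44])
for n,h in [('top',ht),('scene',hs),('both',(ht+hs)/2)]:
    f=lambda x:(x[:2]+.15*np.c_[np.cos(ang+x[2]),np.sin(ang+x[2])]-h).ravel()
    r=least_squares(f,[.41,.05,-.13]); print(n,r.x.round(4),np.degrees(r.x[2]).round(2),'res mm',(np.abs(r.fun).max()*1000).round(1))
    c,s=np.cos(r.x[2]),np.sin(r.x[2]); print('  ring',(r.x[:2]+.15*np.array([c,s])).round(4),'lens',(r.x[:2]+.27*np.array([c,s])).round(4))
# lens: black annulus fit, ring in scene
for nm,m in [('top',mt),('scene',ms)]:
    im=np.load(nm+'0.npz')['im']; k=(im.max(2)<55).astype(np.uint8)
    cs,_=cv2.findContours(k,cv2.RETR_EXTERNAL,cv2.CHAIN_APPROX_NONE)
    for c in cs:
        if cv2.contourArea(c)>600 and cv2.contourArea(c)<2500:
            P=plane(m,c.reshape(-1,2),.078)[:,:2].astype(np.float32); print(nm,'hoop',cv2.minEnclosingCircle(P), cv2.fitEllipse((P*1000).astype(np.float32)))
# ring ellipse centre in scene vs in top
a=rays(ms,[S((394,199))])@rot(ms).T; b=rays(mt,[T((301,259))])@rot(mt).T
A=np.c_[a[0],-b[0]]; o1,o2=np.array(ms['xyz']),np.array(mt['xyz'])
x=np.linalg.lstsq(A,o2-o1,rcond=None)[0]; print('ring tri',(o1+a[0]*x[0]).round(4),(o2+b[0]*x[1]).round(4))
E
```

```text
top [ 0.4138  0.0551 -0.1307] -7.49 res mm 0.2
  ring [0.5625 0.0356] lens [0.6815 0.0199]
scene [ 0.4093  0.0563 -0.1321] -7.57 res mm 0.7
  ring [0.558  0.0366] lens [0.6769 0.0208]
both [ 0.4115  0.0557 -0.1314] -7.53 res mm 0.4
  ring [0.5602 0.0361] lens [0.6792 0.0204]
scene hoop ((-0.09601563215255737, -0.60785973072052), 0.14313021302223206) ((-87.76082611083984, -606.244873046875), (73.5093994140625, 287.8099670410156), 118.20389556884766)
scene hoop ((-0.21403391659259796, -0.9495179057121277), 0.17842482030391693) ((-246.404541015625, -948.670166015625), (245.45199584960938, 304.5543212890625), 163.94403076171875)
scene hoop ((-0.0013649314641952515, 0.9638546705245972), 0.42629101872444153) ((14.24648666381836, 959.873046875), (182.1601104736328, 679.066162109375), 78.97174072265625)
scene hoop ((-0.33967292308807373, 0.8217353820800781), 0.16826921701431274) ((-350.2342529296875, 819.529296875), (134.36253356933594, 302.4053955078125), 53.36703872680664)
ring tri [0.5619 0.0363 0.1404] [0.5619 0.0356 0.1404]
```

Holes fit to under 1 mm. The ring triangulates to (0.562, 0.036, 0.140), which matches the stated 140 mm height and 150 mm radius. Now IK feasibility for the hook poses.

```bash
cat >> h.py <<'E'
PIV=np.array([.4128,.0555]); YAW=-.131
def pose(th,dr,dz,past,side,tilt=45,dl=0.):
    """finger centre line crosses ring plane at ring centre(home)+dz up, dr along arm; tip 'past' beyond. side=+1: other finger to the left"""
    a=np.radians(tilt); z=np.array([np.cos(a),0,-np.sin(a)]); x=np.array([np.sin(a),0,np.cos(a)]); y=np.cross(z,x)
    Rz=R.from_euler('z',YAW+th).as_matrix()
    p=np.array([.15+dr,dl+side*.0555,.14+dz])+past*z
    return np.r_[PIV,0]+Rz@p, R.from_matrix(Rz@np.c_[x,y,z]).as_quat()
E
python3 - <<'E'
from h import *
lo=np.array([-2.88,-.31,-1.54,.2,-1.41,.19,-2.57]);hi=np.array([2.88,2.03,1.56,2.42,4.55,2.02,2.57])
for tilt in (35,40,45,50):
  for side in (1,-1):
    print(tilt,side)
    for th,dz,past in [(0,0,-.06),(0,0,.02),(0,.03,.02),(.384,.03,.02),(.384,0,-.06)]:
        q=arm.inverse_kinematics(*pose(th,0,dz,past,side,tilt))
        print('  ',None if q is None else (np.round(q,2),np.minimum(q-lo,hi-q).min().round(2)))
E
```

```text
35 1
   None
   None
   None
   None
   None
35 -1
   None
   None
   None
   None
   None
40 1
   None
   None
   None
   None
   None
40 -1
   None
   None
   None
   None
   None
45 1
   None
   (array([-0.64,  0.36,  0.23,  2.42,  2.32,  0.44,  1.87]), np.float64(0.0))
   (array([-0.65,  0.28,  0.23,  2.41,  2.15,  0.4 ,  2.07]), np.float64(0.01))
   None
   None
45 -1
   None
   None
   None
   None
   None
50 1
   None
   (array([-0.8 ,  0.35,  0.45,  2.37,  2.26,  0.25,  1.94]), np.float64(0.05))
   (array([-0.81,  0.27,  0.45,  2.36,  1.91,  0.23,  2.32]), np.float64(0.04))
   (array([-0.16,  0.22, -0.21,  2.4 ,  2.6 ,  0.2 ,  2.05]), np.float64(0.01))
   None
50 -1
   None
   None
   (array([-0.12,  0.2 ,  0.01,  2.42,  2.4 ,  0.22,  2.12]), np.float64(-0.0))
   (array([-0.04,  0.23,  0.01,  2.37,  3.92,  0.21,  0.98]), np.float64(0.02))
   None
```

Not reachable from the pivot side (elbow limit). Trying from the lens side.

```bash
cat >> h.py <<'E'
def pose2(th,dr,dz,past,side,tilt=45,dl=0.,flip=0,yaw=0.):
    """from lens face. side=+1: other finger on the arm's left. yaw: extra finger yaw about the vertical through ring"""
    a=np.radians(tilt); z=np.array([-np.cos(a),0,-np.sin(a)]); x=np.array([-np.sin(a),0,np.cos(a)])*(-1 if flip else 1); y=np.cross(z,x)
    Ry=R.from_euler('z',yaw).as_matrix(); Rz=R.from_euler('z',YAW+th).as_matrix()
    off=Ry@(np.array([0,side*.0555,0])+past*z)
    p=np.array([.15+dr,dl,.14+dz])+off
    return np.r_[PIV,0]+Rz@p, R.from_matrix(Rz@Ry@np.c_[x,y,z]).as_quat()
E
python3 - <<'E'
from h import *
lo=np.array([-2.88,-.31,-1.54,.2,-1.41,.19,-2.57]);hi=np.array([2.88,2.03,1.56,2.42,4.55,2.02,2.57])
for tilt in (40,45,50):
 for flip in (0,1):
  for side in (1,-1):
    print(tilt,flip,side)
    for th,dz,past in [(0,0,-.06),(0,0,.02),(0,.03,.02),(.384,.03,.02),(.384,0,-.06)]:
        q=arm.inverse_kinematics(*pose2(th,0,dz,past,side,tilt,flip=flip))
        print('  ',None if q is None else (np.round(q,2),np.minimum(q-lo,hi-q).min().round(2)))
E
```

```text
40 0 1
   None
   (array([ 0.35,  1.25, -1.03,  1.08,  0.46,  1.96,  0.85]), np.float64(0.06))
   (array([ 0.35,  1.22, -1.03,  1.08,  0.43,  1.99,  0.84]), np.float64(0.03))
   (array([ 0.09,  1.12, -0.82,  1.1 ,  0.42,  2.01,  1.13]), np.float64(0.01))
   None
40 0 -1
   None
   (array([ 0.49,  1.22, -0.99,  1.14,  0.51,  1.99,  0.98]), np.float64(0.03))
   (array([ 0.48,  1.17, -0.97,  1.13,  0.46,  2.01,  0.99]), np.float64(0.01))
   (array([ 0.05,  1.03, -0.43,  1.08,  0.31,  1.97,  1.46]), np.float64(0.05))
   None
40 1 1
   None
   (array([ 0.19,  1.1 , -0.61,  1.09,  0.18,  1.88, -2.08]), np.float64(0.14))
   (array([ 0.2 ,  1.07, -0.62,  1.08,  0.17,  1.92, -2.09]), np.float64(0.1))
   (array([ 0.08,  1.12, -0.8 ,  1.1 ,  0.41,  2.01, -2.  ]), np.float64(0.01))
   None
40 1 -1
   None
   (array([ 0.29,  1.05, -0.5 ,  1.15,  0.2 ,  1.88, -1.91]), np.float64(0.14))
   (array([ 0.29,  1.02, -0.51,  1.14,  0.19,  1.92, -1.91]), np.float64(0.1))
   (array([ 0.12,  1.07, -0.59,  1.08,  0.4 ,  2.  , -1.76]), np.float64(0.02))
   None
45 0 1
   (array([ 0.24,  1.14, -0.84,  0.91,  0
[... 2509 characters left out ...]
.67,  1.23,  0.25,  1.71, -2.1 ]), np.float64(0.31))
   (array([ 0.25,  0.97, -0.68,  1.22,  0.24,  1.75, -2.11]), np.float64(0.27))
   (array([ 0.17,  1.04, -0.91,  1.24,  0.49,  1.85, -2.05]), np.float64(0.17))
   (array([ 0.09,  1.08, -0.88,  1.03,  0.49,  1.97, -2.  ]), np.float64(0.05))
50 1 -1
   (array([ 0.3 ,  0.96, -0.54,  1.08,  0.24,  1.87, -1.9 ]), np.float64(0.15))
   (array([ 0.33,  0.94, -0.54,  1.29,  0.24,  1.7 , -1.92]), np.float64(0.32))
   (array([ 0.34,  0.91, -0.56,  1.28,  0.23,  1.74, -1.93]), np.float64(0.28))
   (array([ 0.22,  0.98, -0.71,  1.22,  0.46,  1.84, -1.82]), np.float64(0.18))
   (array([ 0.15,  1.03, -0.69,  1.01,  0.47,  1.97, -1.78]), np.float64(0.05))
```

Lens side, 50° tilt and camera on top is feasible. I'll move to a pre-approach above, clear of the lens, and check with the cameras.

```bash
python3 - <<'E'
from h import *
for dz in (.10,.08,.06):
    P=pose2(0,0,dz,-.055,1,50)
    q=arm.inverse_kinematics(*P)
    print(dz,q)
    if q is not None: break
arm.move_to(*P)
print(arm.read_t(),arm.read_tool_pos()-P[0],arm.read_q().round(2))
mw=arm.camera_model('wrist'); im,d=arm.snapshot('wrist'); save('w1.png',im)
im,d=arm.snapshot('scene'); save('s1.png',im)
E
```

```text
0.1 [ 0.09376524  0.88797681 -0.42728216  0.95775279  0.06221561  1.99987878
  1.14837797]
2.9083 [ 3.14713893e-04 -1.63492187e-03  9.63609375e-05] [ 0.1   0.89 -0.43  0.96  0.06  2.    1.15]
```

View pics/w1.png

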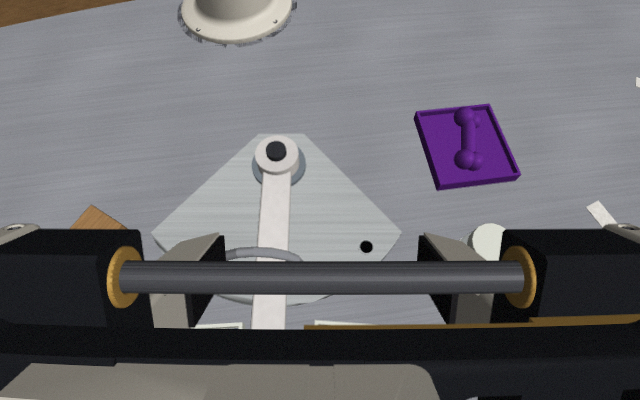

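View pics/s1.png

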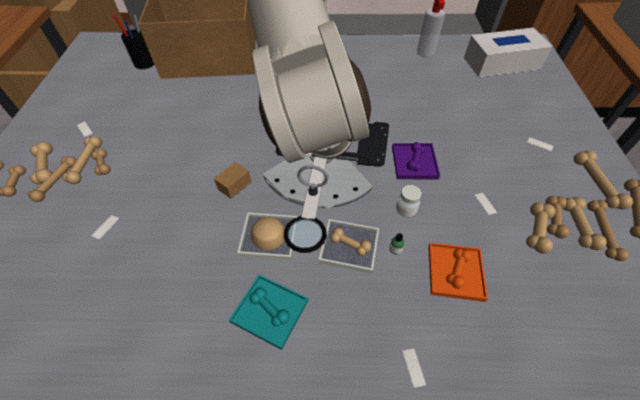

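```bash
python3 - <<'E'
from h import *
P=pose2(0,0,.10,-.055,1,50)
print(arm.read_tool_pos()-P[0], arm.read_ft_force().round(2))
m=arm.camera_model('wrist'); Rt=R.from_quat(arm.read_eef_rot()).as_matrix(); t=arm.read_tool_pos()
im,d=arm.snapshot('wrist'); 
pts={}
for y in (-.065,-.046,.046,.065):
  for x in (-.0095,.0095): pts[(x,y)]=t+Rt@np.array([x,y,0])
uv=proj(m,list(pts.values())); 
rc=np.r_[PIV,.14]+R.from_euler('z',YAW).as_matrix()@np.array([.15,0,0])
th=np.linspace(0,2*np.pi,60); 
ring=np.array([rc+R.from_euler('z',YAW).as_matrix()@np.array([0,.034*np.cos(a),.034*np.sin(a)]) for a in th])
im=cv2.resize(im.copy(),None,fx=1,fy=1)
for p in proj(m,ring): cv2.circle(im,tuple(int(v) for v in p),0,(255,0,0),-1)
for p in uv: cv2.circle(im,tuple(int(v) for v in p),2,(0,255,0),-1)
c=im[200:340,100:500]; save('w2.png',cv2.resize(c,None,fx=2,fy=2,interpolation=cv2.INTER_CUBIC))
print(uv.round(0).tolist(), t, Rt.round(3).tolist())
print('depths', [(k,d[v,u]) for k,(u,v) in {'padL':(215,250),'fL':(190,250),'ring':(262,252)}.items()])
E
```

```text
[ 2.32226644e-04 -1.31790102e-03  8.55478481e-05] [0.39 0.44 1.17]
[[190.0, 267.0], [187.0, 230.0], [229.0, 268.0], [226.0, 231.0], [418.0, 268.0], [421.0, 231.0], [456.0, 267.0], [460.0, 231.0]] [0.60404712 0.08499467 0.28221799] [[-0.759, 0.133, -0.637], [0.102, 0.991, 0.085], [0.642, -0.001, -0.766]]
depths [('padL', np.float32(0.15358803)), ('fL', np.float32(0.14489819)), ('ring', np.float32(0.2800125))]
```

View pics/w2.png

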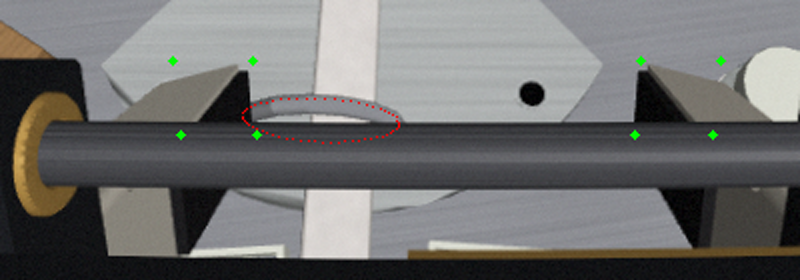

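The projected ring (red) matches the picture at crop (322,118), and the left finger tip sits where expected. I'll descend and insert the fingertip through the ring, guarded at 4 N.

```bash
python3 - <<'E'
from h import *
P=pose2(0,0,0,-.05,1,50)
print(arm.move_straight(P[0],P[1],feed=.12,contact_N=6))
print(arm.read_t(),(arm.read_tool_pos()-P[0]).round(4),arm.read_ft_force().round(2))
m=arm.camera_model('wrist');im,d=arm.snapshot('wrist'); save('w3.png',im[150:400])
P=pose2(0,0,0,.02,1,50)
print(arm.move_straight(P[0],P[1],feed=.06,contact_N=4))
print(arm.read_t(),(arm.read_tool_pos()-P[0]).round(4),arm.read_ft_force().round(2))
im,d=arm.snapshot('wrist'); save('w4.png',im)
im,d=arm.snapshot('scene'); save('s4.png',cv2.resize(im[100:280,200:440],None,fx=3,fy=3))
im,d=arm.snapshot('top'); save('t4.png',cv2.resize(im[130:320,220:440],None,fx=3,fy=3))
E
```

```text
False
4.075 [0.0005 0.0002 0.0009] [-0.34  0.5  -0.02]
False
5.4417 [ 0.0004 -0.      0.0003] [-0.92 -0.11  0.26]
```

View pics/w4.png

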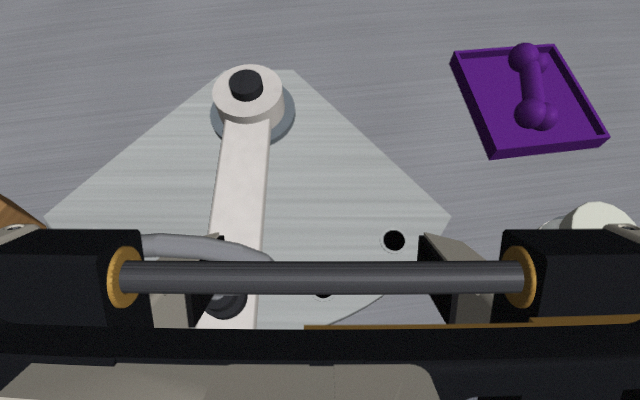

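View pics/s4.png

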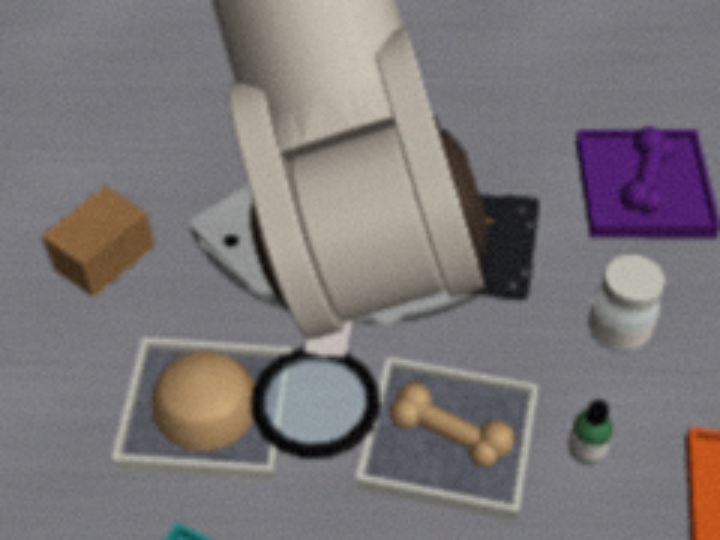

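View pics/t4.png

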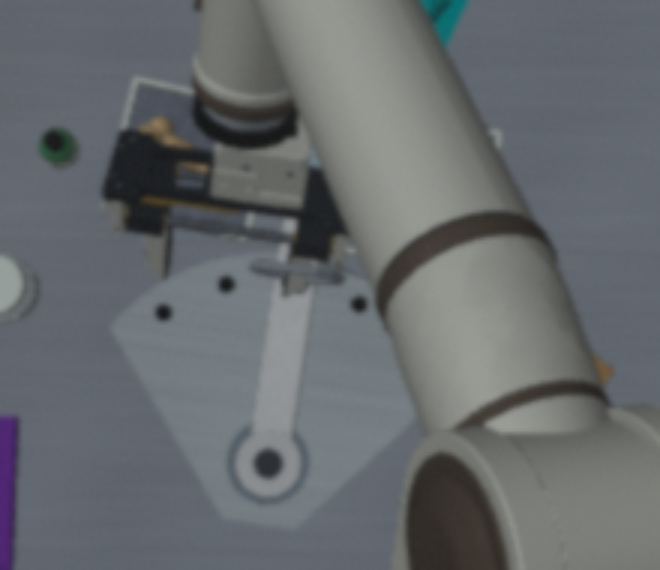

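The top view shows the fingertip through the ring at crop (297,280), centred, with forces near zero. Before lifting I check how far the cross rod at wrist (320,278) is from the ring.

```bash
python3 - <<'E'
from h import *
m=arm.camera_model('wrist'); im,d=arm.snapshot('wrist'); t=arm.read_tool_pos(); Rt=R.from_quat(arm.read_eef_rot()).as_matrix()
uv=[(320,265),(320,278),(200,266),(200,278),(200,245),(175,245),(230,249),(217,236),(160,240)]
for p,q in zip(uv,deproj(m,uv,[d[v,u] for u,v in uv])): print(p,'world',q.round(4),'tool mm',((q-t)@Rt*1000).round(1))
E
```

```text
(320, 265) world [0.5863 0.0872 0.2064] tool mm [ 29.1  -1.4 -82.1]
(320, 278) world [0.5895 0.0868 0.2072] tool mm [ 27.1  -1.4 -84.8]
(200, 266) world [0.5829 0.0591 0.2064] tool mm [ 28.8 -29.7 -82.3]
(200, 278) world [0.6089 0.0844 0.2879] tool mm [  63.9   -1.2 -159.2]
(200, 245) world [0.5653 0.0491 0.1742] tool mm [ 20.5 -42.  -47.3]
(175, 245) world [0.5659 0.0421 0.1783] tool mm [ 22.  -48.8 -51.3]
(230, 249) world [0.5661 0.058  0.1689] tool mm [ 17.3 -33.1 -43. ]
(217, 236) world [0.5464 0.0443 0.1337] tool mm [  8.3 -49.2  -4.5]
(160, 240) world [0.5631 0.0366 0.1773] tool mm [ 22.9 -54.6 -49.2]
```

```bash
python3 - <<'E'
from h import *
f0=arm.read_ft_force(); print(f0.round(2))
P=pose2(0,0,.020,.02,1,50)
print(arm.move_straight(P[0],P[1],feed=.02,contact_N=3))
print(arm.read_t(),(arm.read_tool_pos()-P[0]).round(4),arm.read_ft_force().round(2), arm.read_ft_torque().round(3))
E
```

```text
[ 0.39 -0.63  0.46]
True
6.2667 [ 0.0005 -0.     -0.0096] [ 1.71  0.67 -0.52] [ 0.009 -1.146  0.08 ]
```

```bash
python3 - <<'E'
from h import *
for dz in (.013,.017,.021,.025,.0275):
    P=pose2(0,0,dz,.02,1,50)
    arm.move_straight(P[0],P[1],feed=.04)
    F=np.mean([arm.read_ft_force() for _ in range(5)],0)
    print(dz,round(arm.read_t(),2),(arm.read_tool_pos()-P[0]).round(4),F.round(2), arm.read_ft_torque().round(2))
    if np.linalg.norm(F)>20: break
m=arm.camera_model('wrist'); im,d=arm.snapshot('wrist'); t=arm.read_tool_pos(); Rt=R.from_quat(arm.read_eef_rot()).as_matrix()
save('w5.png',im)
im,d=arm.snapshot('top'); save('t5.png',cv2.resize(im[130:320,220:440],None,fx=3,fy=3))
np.savez('top5.npz',im=im,d=d)
E
```

```text
0.013 6.52 [ 0.0003 -0.0002 -0.0007] [ 2.65 -0.15 -5.58] [ 0.18 -2.03  0.2 ]
0.017 6.77 [ 0.0002 -0.0002 -0.0001] [ 3.98 -0.34 -4.97] [ 0.05 -2.11  0.24]
0.021 7.02 [ 0.0002 -0.0001  0.    ] [ 3.6  -1.12 -5.66] [ 0.11 -2.2   0.26]
0.025 7.27 [ 0.0001 -0.0001 -0.0001] [ 4.7  -0.12 -6.67] [ 0.12 -2.39  0.34]
0.0275 7.52 [ 0.0001 -0.     -0.0002] [ 5.32 -1.64 -7.1 ] [ 0.23 -2.43  0.36]
```

View pics/w5.png

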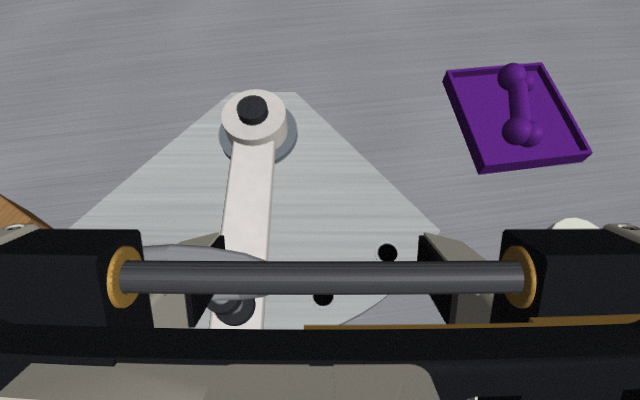

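View pics/t5.png

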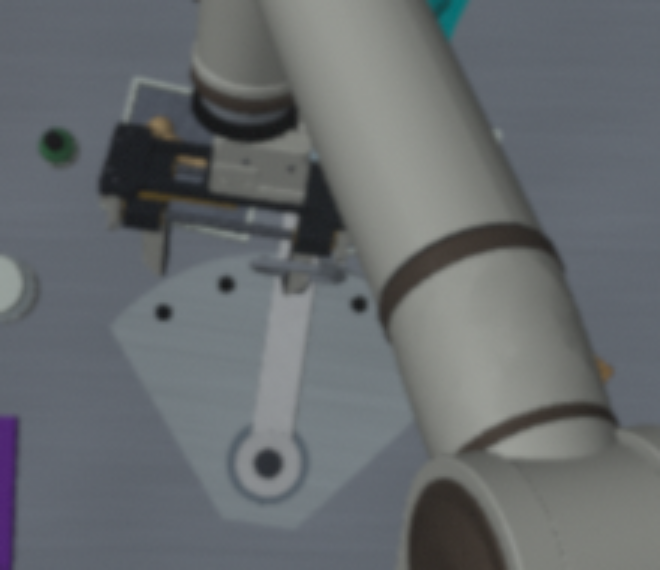

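The force is 7.1 N down, which matches the spring at about 16–17 mm lift, short of the stop and clear of the plate. The ring is visibly raised. Now the swing along the arc, watching forces.

```bash
python3 - <<'E'
from h import *
for k in range(1,8):
    th=.384*k/7
    P=pose2(th,0,.0275,.02,1,50)
    arm.move_straight(P[0],P[1],feed=.035)
    F=np.mean([arm.read_ft_force() for _ in range(4)],0)
    print(round(th,3),round(arm.read_t(),2),((arm.read_tool_pos()-P[0])*1000).round(1),F.round(2),arm.read_q().round(2) if k in(1,7) else '')
    if np.linalg.norm(F)>20: break
im,d=arm.snapshot('wrist'); save('w6.png',im)
im,d=arm.snapshot('top'); save('t6.png',cv2.resize(im[130:320,220:440],None,fx=3,fy=3)); np.savez('top6.npz',im=im,d=d)
im,d=arm.snapshot('scene'); save('s6.png',cv2.resize(im[100:280,200:440],None,fx=3,fy=3)); np.savez('scene6.npz',im=im,d=d)
E
```

```text
0.055 8.0 [0.1 2.4 0.1] [ 5.09 -0.17 -7.  ] [ 0.1   0.91 -0.44  1.23  0.11  1.72  1.18]
0.11 8.38 [0.  2.6 0.1] [ 5.42 -0.57 -7.53] 
0.165 8.77 [-0.1  2.8  0.1] [ 4.69  0.46 -7.15] 
0.219 9.15 [-0.2  2.8  0.1] [ 5.75  0.23 -6.93] 
0.274 9.53 [-0.3  3.   0.1] [ 5.39  0.81 -6.81] 
0.329 9.92 [-0.5  3.1  0.1] [ 5.1   0.79 -6.81] 
0.384 10.3 [-0.6  3.1  0.1] [ 4.82  1.73 -6.53] [-0.03  0.91 -0.49  1.25  0.24  1.75  1.31]
```

View pics/w6.png

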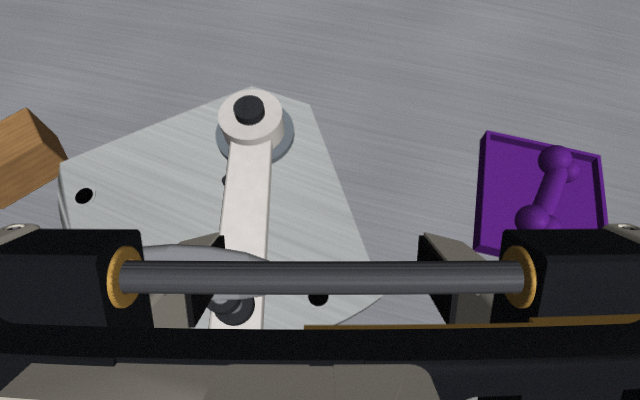

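View pics/t6.png

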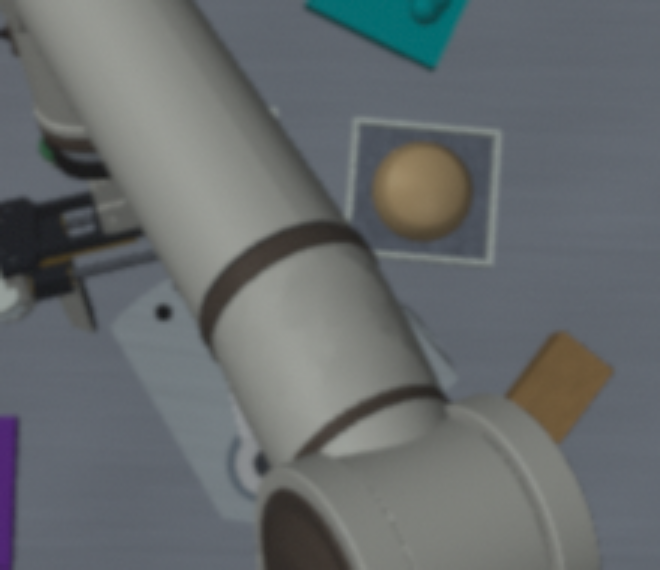

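View pics/s6.png

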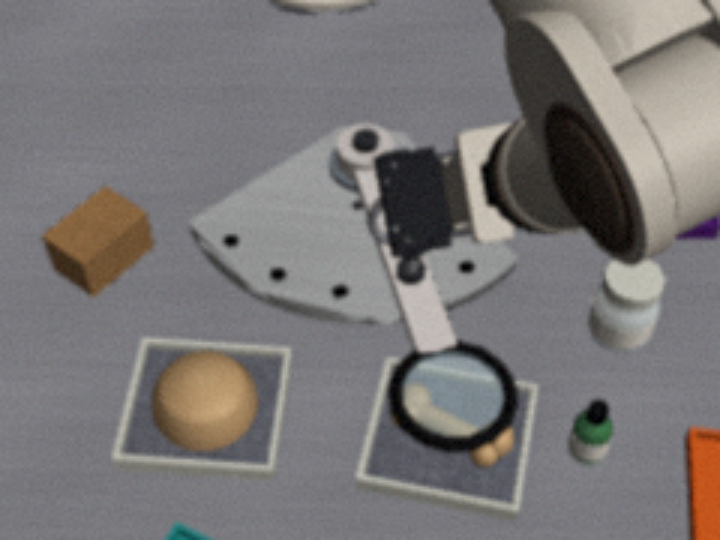

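The scene view shows the lens over the long bone, lens at crop (455,394). The TCP reads about 3 mm ahead along y, so I re-read it settled and measure the arm angle from the lens and pivot.

```bash
python3 - <<'E'
from h import *
P=pose2(.384,0,.0275,.02,1,50)
print(arm.read_t(),((arm.read_tool_pos()-P[0])*1000).round(2),arm.read_joint_velocities().round(4))
Rt=R.from_quat(arm.read_eef_rot()); print('rot err deg',np.degrees((Rt*R.from_quat(P[1]).inv()).as_rotvec()).round(2))
ms=arm.camera_model('scene')
def hoop(f):
    im=np.load(f)['im']; k=np.zeros(im.shape[:2],np.uint8); k[200:270,270:390]=(im[200:270,270:390].max(2)<70)
    cs,_=cv2.findContours(k,cv2.RETR_EXTERNAL,cv2.CHAIN_APPROX_NONE); c=max(cs,key=cv2.contourArea)
    Q=plane(ms,c.reshape(-1,2),.078)[:,:2]; e=cv2.fitEllipse((Q*1000).astype(np.float32)); return np.array(e[0])/1000,e[1]
a=hoop('scene0.npz'); b=hoop('scene6.npz'); print(a,b)
for piv in (PIV,[.4093,.0563]):
    A=a[0]-piv;B=b[0]-piv; t=[np.arctan2(v[1],v[0]) for v in(A,B)]; print('ang',np.round(t,4),'swing',round(t[1]-t[0],4),'r',np.hypot(*A).round(4),np.hypot(*B).round(4))
E
```

```text
10.45 [-0.42  2.49  0.03] [ 0.0013 -0.0004 -0.0005 -0.0016  0.0002  0.0006  0.0004]
rot err deg [ 0.16 -0.01  0.21]
(array([0.68242664, 0.02064625]), (91.64696502685547, 93.07890319824219)) (array([0.67518066, 0.1275817 ]), (91.97993469238281, 93.99982452392578))
ang [-0.1286  0.2681] swing 0.3967 r 0.2719 0.2721
ang [-0.1298  0.2619] swing 0.3917 r 0.2754 0.2753
```

The swing measures about 0.392–0.397, 1.5–2 mm past the hole and matching the TCP excess. I'll nudge back by about 0.011 while still lifted.

```bash
cat >> h.py <<'E'
def hoop(im):
    ms=arm.camera_model('scene')
    k=np.zeros(im.shape[:2],np.uint8); k[200:270,270:390]=(im[200:270,270:390].max(2)<70)
    cs,_=cv2.findContours(k,cv2.RETR_EXTERNAL,cv2.CHAIN_APPROX_NONE); c=max(cs,key=cv2.contourArea)
    Q=plane(ms,c.reshape(-1,2),.078)[:,:2]; return np.array(cv2.fitEllipse((Q*1000).astype(np.float32))[0])/1000
def swing(im):
    a=hoop(np.load('scene0.npz')['im']); b=hoop(im); o=[]
    for piv in (PIV,[.4093,.0563]):
        A=a-piv;B=b-piv; o.append(round(np.arctan2(B[1],B[0])-np.arctan2(A[1],A[0]),4))
    return o
E
python3 - <<'E'
from h import *
P0=pose2(.384,0,.0275,.02,1,50)
Pa=pose2(.373,0,.0275,.02,1,50)
p=arm.read_tool_pos()+(Pa[0]-P0[0])   # from actual
arm.move_straight(p,Pa[1],feed=.01); arm.sleep(.4)
print(arm.read_t(),((arm.read_tool_pos()-P0[0])*1000).round(2),'vs cmd',((arm.read_tool_pos()-p)*1000).round(2),arm.read_ft_force().round(2))
for i in range(2):
    im,d=arm.snapshot('scene'); print(swing(im))
E
```

```text
11.1333 [0.38 2.42 0.04] vs cmd [-0.16  1.24  0.01] [ 5.18  1.68 -6.31]
[np.float64(0.3933), np.float64(0.3884)]
[np.float64(0.3933), np.float64(0.3884)]
```

```bash
python3 - <<'E'
from h import *
P0=pose2(.384,0,.0275,.02,1,50)
Pa=pose2(.370,0,.0275,.02,1,50)
p=arm.read_tool_pos()+(Pa[0]-P0[0]); p[2]=P0[0][2]
arm.move_straight(p,Pa[1],feed=.01); arm.sleep(.3)
print(arm.read_t(),((arm.read_tool_pos()-P0[0])*1000).round(2),'vs cmd',((arm.read_tool_pos()-p)*1000).round(2),arm.read_ft_force().round(2))
im,d=arm.snapshot('scene'); print(swing(im)); save('s7.png',cv2.resize(im[100:280,200:440],None,fx=3,fy=3))
E
```

```text
11.8 [ 1.36  0.7  -0.  ] vs cmd [-0.26 -0.02 -0.  ] [ 1.37  1.15 -7.01]
[np.float64(0.3815), np.float64(0.3768)]
```

Swing is now about 0.38, within 1 mm of the hole. Lowering straight down so the pin springs home.

```bash
python3 - <<'E'
from h import *
p0=arm.read_tool_pos(); q=arm.read_eef_rot()
for dz in (.006,.010,.014,.018,.024,.0285):
    p=p0-[0,0,dz]
    arm.move_straight(p,feed=.04)
    F=np.mean([arm.read_ft_force() for _ in range(5)],0)
    print(dz,round(arm.read_t(),2),((arm.read_tool_pos()-p)*1000).round(1),F.round(2))
im,d=arm.snapshot('scene'); print(swing(im)); save('s8.png',cv2.resize(im[100:280,200:440],None,fx=3,fy=3))
im,d=arm.snapshot('wrist'); save('w8.png',im)
m=arm.camera_model('wrist'); t=arm.read_tool_pos(); Rt=R.from_quat(q).as_matrix()
uv=[(160,240),(170,240),(160,243),(180,241)]
print(deproj(m,uv,[d[v,u] for u,v in uv]).round(4))
E
```

```text
0.006 12.15 [ 0.2 -0.1 -0.3] [ 3.71  1.53 -6.04]
0.01 12.4 [ 0.2 -0.1 -0.2] [ 4.09  0.29 -5.43]
0.014 12.65 [ 0.2 -0.1 -0.3] [ 4.3   2.34 -4.7 ]
0.018 12.9 [-0.7 -0.3  0.2] [ 0.81  0.21 -1.24]
0.024 13.2 [-0.5 -0.2 -0.1] [ 1.03 -0.92  0.82]
0.0285 13.46 [-0.3 -0.1 -0.3] [1.01 1.38 1.03]
[np.float64(0.3805), np.float64(0.3758)]
[[0.5594 0.0942 0.1769]
 [0.5587 0.0976 0.1772]
 [0.5604 0.0945 0.1768]
 [0.5577 0.1    0.1752]]
```

View pics/w8.png

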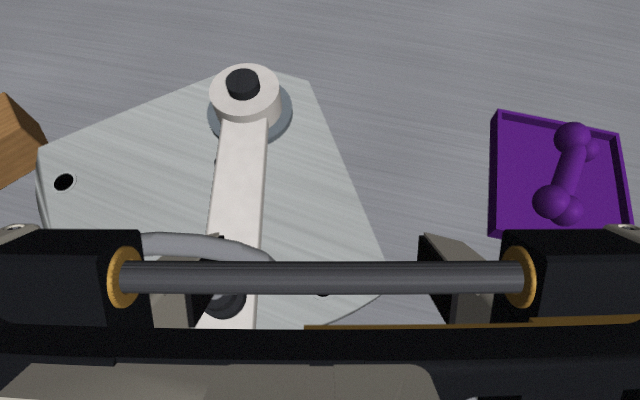

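View pics/s8.png

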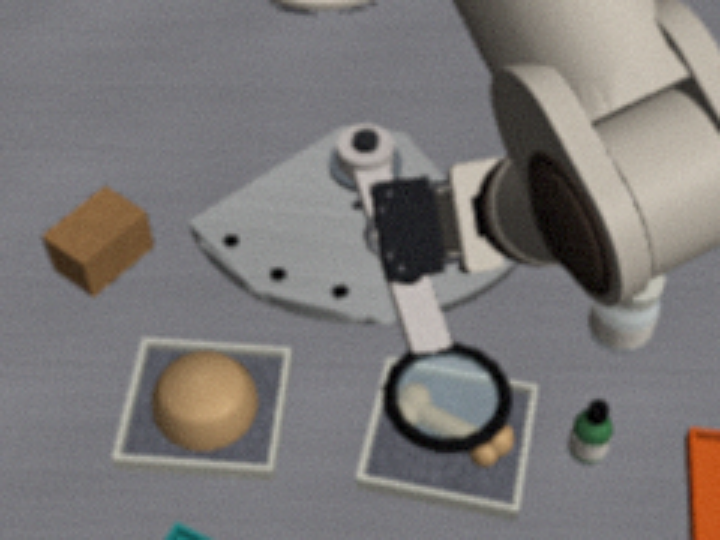

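The ring top reads z = 0.177, the same as at the start with the pin home (0.177). The lift force tapered from 4.7 N to zero as the finger came free, so the pin is home. Now withdrawing along the finger axis.

```bash
python3 - <<'E'
from h import *
Rt=R.from_quat(arm.read_eef_rot()).as_matrix(); t=arm.read_tool_pos()
for L in (.07,.065,.06,.055,.05):
    try:
        print(L,arm.move_straight(t-L*Rt[:,2],feed=.05,contact_N=5)); break
    except arm.PlanningError as e: print(L,e)
print(arm.read_t(),arm.read_tool_pos().round(4),arm.read_ft_force().round(2),arm.read_q().round(2))
im,d=arm.snapshot('wrist'); save('w9.png',im)
E
```

```text
0.07 False
15.1083 [0.5765 0.1548 0.1771] [0.24 0.09 0.14] [-0.06  0.97 -0.47  1.07  0.24  1.87  1.31]
```

View pics/w9.png

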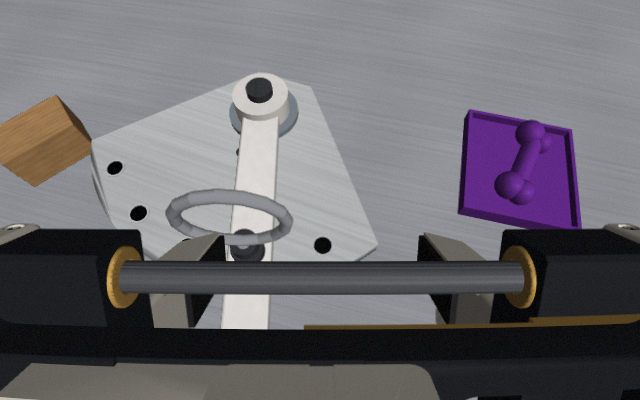

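The finger is out and the ring at (230,215) is free, with the pin knob down at (245,243). Moving up and away, then checking everything.

```bash
python3 - <<'E'
from h import *
t=arm.read_tool_pos(); Rz=R.from_euler('z',YAW+.384).as_matrix()
for p in (t+Rz@[.03,0,.08],t+Rz@[.0,0,.09],t+Rz@[0,0,.06]):
    try: print(arm.move_straight(p,feed=.12,contact_N=6)); break
    except arm.PlanningError as e: print(e)
print(arm.read_t(),arm.read_tool_pos())
arm.move_joints([1.476,0.501,-0.427,1.55,0.221,1.138,-0.21]); 
print(arm.read_t(),arm.read_tool_pos())
for n in('scene','top'):
    im,d=arm.snapshot(n); np.savez(n+'9.npz',im=im,d=d)
    save(n+'9.png',cv2.resize(im[100:280,200:440] if n=='scene' else im[130:320,200:440],None,fx=3,fy=3))
    if n=='scene': print(swing(im))
mt=arm.camera_model('top')
a=np.load('top0.npz')
vv,uu=np.mgrid[190:250,270:360]; 
for D in (a['d'],d):
    P=deproj(mt,np.c_[uu.ravel(),vv.ravel()],D[vv,uu].ravel()); q=(P[:,2]>.1)&(P[:,2]<.2)
    print('ring',q.sum(),P[q].mean(0).round(4),'top z',np.percentile(P[q][:,2],[90,98]).round(4))
df=np.abs(a['im'].astype(int)-im.astype(int)).sum(2)>60
_,_,st,_=cv2.connectedComponentsWithStats(df.astype(np.uint8)); print(st[1:][st[1:,4]>12])
E
```

```text
the arm cannot follow that straight line within its joint ranges
False
16.0583 [0.57622977 0.15465706 0.26638555]
19.0333 [ 0.22943384 -0.60849445  0.22677436]
[np.float64(0.3807), np.float64(0.376)]
ring 181 [0.5612 0.0347 0.1461] top z [0.1762 0.1788]
ring 175 [0.5577 0.0923 0.1476] top z [0.1768 0.179 ]
[[ 305  156   41   62  805]
 [ 264  158   41   61 1362]
 [ 312  163   25   27  526]
 [ 279  217   26   12  123]
 [ 308  218   27   58  574]
 [ 290  228   17   41  392]
 [ 300  270    4    7   24]]
```

View pics/scene9.png

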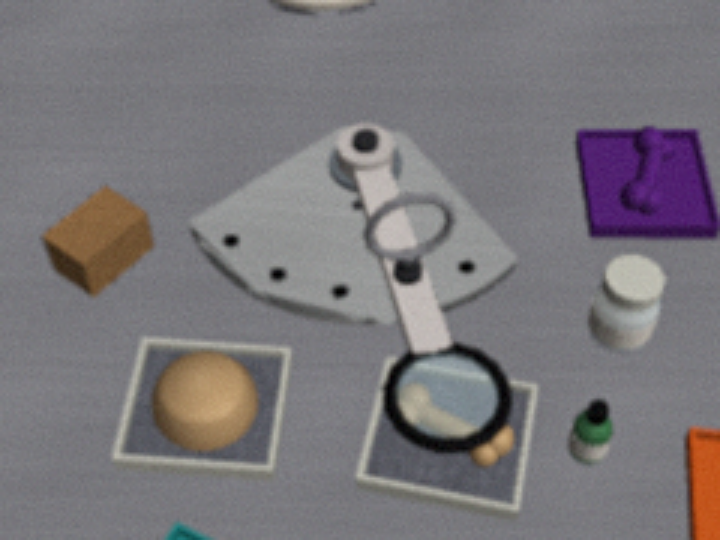

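View pics/top9.png

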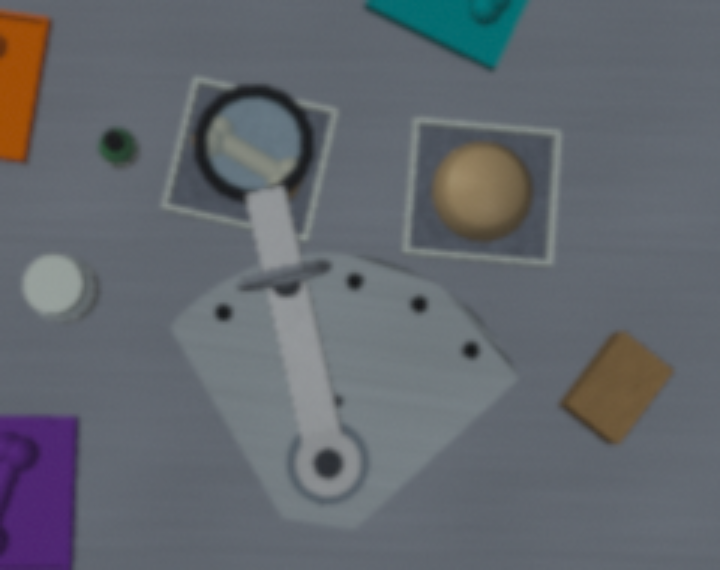

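The lens is over the long bone. The only changes between the before and after top views lie where the arm moved. The ring height is unchanged (98th percentile 0.179 both times), and the swing reads about 0.378 against 0.384. Handing in.

```bash
python3 - <<'E'
from h import *
arm.finish_job(); print(arm.read_t())
E
```

```text
the job is handed in; nothing more can be done
the job is handed in; nothing more can be done
```

The magnifier is over the long bone with the pin home in the next hole to the left, and the job was handed in at about 19 s of the 51 s limit.

**What I did:** I passed one finger of the open gripper through the ring from the lens side and raised the pin about 16 mm. I then swung the arm one hole to the left, nudged it back about 1.5 mm because it had gone slightly past, and lowered it. I withdrew the finger and parked the arm at its start pose.

**Final checks:**
- **Pin:** the ring is back at its starting height (top about 0.179 m before and after). The upward load fell from 4.7 N to nothing as the finger came free.
- **Swing:** the camera gives 0.376–0.381 rad against 0.384, about 1 mm at the pin. The pivot calibration differs by about 4 mm between the two cameras, which accounts for it.
- **Surroundings:** before-and-after top views differ only where the arm moved, so the trays, jar, carton and vial are where they were.
- **Forces:** forces read at the tool between moves stayed around 9 N.

**What disagreed:** the gripper ran up to 3 mm ahead of its commanded position during the swing, which is what I corrected before lowering. Approaching from the pivot side was out of the arm's reach. One straight exit line was refused by the planner, so I lifted straight up instead.

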